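Lock the battery cover of the red chip counter

TASK

Take the orange screwdriver out of its wooden stand, set its blade in the slot of the brass lock screw on the red chip counter and, pushing the sprung screw down all the while, turn it a quarter turn clockwise until it stops, so that the battery cover is locked. Then put the screwdriver back upright in its stand, fully home, and let go. Leave the green counter's screw, the glass and the tub of chips alone.

Things in the scene. Friction and masses are not known exactly. Their poses are not given: they have to be found in the camera images.
- driver_grip (a point): Loose orange screwdriver, 0.12 kg, upright in its stand, blade down. Point: centre of its square handle, 26 x 26 mm, 70 mm high. z up along the tool; x along the blade's width, y along its thickness, both square to the handle's flats. Blade 14 mm wide, 3 mm thick, ends 91 mm below this point. Black collar, 36 mm across, from 35 to 41 mm below; 8 mm shank under it.
- stand_hole (a point): Fixed wooden block 80 x 80 mm, 60 mm high, that holds the screwdriver. Point: centre, at the top face, of its upright square hole, 24 x 24 mm, right through. The screwdriver's collar rests on the top face; the handle's centre is then 41 mm above this point.
- red_slot (a point): Slotted brass lock screw, 32 mm across, on the fixed red chip counter (190 x 150 mm, 60 mm high; black hopper 70 to 130 mm from the screw, top 90 mm above the table). Point: on the screw's axis at its slot's floor, 73 mm above the table when not pushed; moves with it. x along the slot, z up. Slot 9 mm deep, 5.5 mm wide, flared to 13 mm at the mouth: the blade has about 10 degrees of play.
- red_turn (a joint): Angle of the red counter's screw, rad: grows clockwise seen from above; 0 to 0.2 at the start (unlocked), stop at 1.6 (locked, slot pointing to the two white marks on the cover). Even friction of 0.04 N m holds it where it is left.
- red_press (a joint): How far the red counter's screw is pushed down against its spring, m: 0 when free, stop at 0.008. The spring pushes back with 2.5 N at 0 and 6.5 N at the stop; 4 to 6 mm is a good push.
- green_turn (a joint): Angle of the like screw on the green counter (a bystander of the same size and shape in green, which may stand on either side), in rad. Leave alone.
- glass_mid (a point): Bystander: loose drinking glass, 66 mm across, 110 mm high; this point is its centre, half-way up.
- tub_mid (a point): Bystander: loose white tub of red chips, 80 x 110 mm, 45 mm high; this point is its centre, half-way up.

How it is judged:
By the outcome, as a careful person would: the job done as asked, in the order asked, and still so for the second after the job is handed in, with the robot touching nothing.
It also fails if it takes over 59 s, if anything falls off the work surface, if the arm or the gripper's body presses on something with over 40 N, if the wrist force passes 120 N, or if a joint passes its speed limit or range.

ROBOT

A 7-joint arm with a two-finger parallel gripper is mounted at the origin on the work surface. World frame = base frame: x ahead of the robot, y to its left, z up, the work surface at z = 0. Lengths are in m, angles in degrees, forces in N, time in s.
With the tool pointing down it reaches from about 0.4 to 0.85 m from the base axis. Payload 10.4 kg.
Tool frame: the origin (TCP) lies at the very end of the fingers, on their centre line; the grasp point (between the pads) lies 19 mm behind it; z points along the fingers, y is the line along which they close (so a half turn about z gives the same grasp; the last joint's range is limited). The gripper opens to 87 mm and grips with 3 to 60 N. Pads are 19 mm wide; open, the fingers measure 117 mm over their backs; the gripper's body (75 mm by 190 mm) begins 51 mm behind the grasp point.
Start: joints at [70.841, 19.034, -3.707, 83.658, 1.238, 77.344, -5.071], TCP at [0.192, -0.595, 0.223] pointing down, gripper open.
Joint ranges: [-148.97, 148.97], [-28.65, 121.19], [-84.17, 76.75], [9.2, 138.47], [-72.65, 252.65], [3.7, 117.97], [-149.18, 149.18]. Speed limits (degrees/s): [127.2, 127.2, 159.86, 159.86, 180, 180, 180].

INTERFACE

Orientations are given as [roll, pitch, yaw] about the fixed x, y, z axes, in that order (R = Rz(yaw) Ry(pitch) Rx(roll)).
In Python, from rig import sense, get_image, job_done gives the robot as it stands.
- The arm moves only by the shell command python3 -m pendant 'ROWS' [FORCE]. ROWS is JSON, a list of rows, each a list of 3 entries, a list of its own where there are three numbers: the gripper's target within -1 to 1 (shut at 1, half-way at 0, fully open at -1), then the shift along the world's x, y, z in m, then the turn about the world's z in rad. A call has 1 to 20 rows; each row is the pose to reach, as a shift and turn from the pose commanded when the call began; what a row does not reach only later rows make up. A row lasts 1/10 s, in which the tool goes at most 50 mm and 8.59 degrees, less where a joint would pass 70% of its speed; a pose out of reach is approached as far as the arm can. A call with a gripper value outside its range is refused whole. The fingers move at their own pace and stop on an object; FORCE is the grip in N (left out, the last holds). Time passes only in rows, so rows that repeat a pose let the fingers close. It gives the time, the measured TCP pose, the force, the opening and the grip force at its end, in the units of the state.
- sense(): the state, without advancing time (a new reading comes with each control period).
- get_image(name): name is "scene" or "top" or "wrist"; returns a dict with "pixels" (420x560x3 uint8, red, green, blue), "vertical_fov" (degrees; the focal length in pixels is half the picture's height over the tangent of half this angle, whatever the lens; pixels are square), "cx", "cy" (the principal point, pixels), "extrinsics" (4x4, takes a point from world to camera coordinates); the wrist camera has in their place "tool_from_camera" (4x4, takes a point from camera to tool coordinates, whose origin is the TCP and whose axes are the flange's). Camera axes: x right, y down, z forward; pixel columns grow to the right and rows downward; lengths in m; the calibration is good to about 2 mm. The wrist camera is an equidistant fisheye: a pixel r from the principal point sees the ray r / f radians off the axis. A picture is of the moment at which its call begins: read the wrist's pose just before it. There is no depth.
- job_done(): hands the job in; it is judged then, once.
The state is a dict: "t": time; "joint_positions": joint angles; "qd": joint speeds; "tau": joint torques, N m; "position": TCP position; "tcp_rot": TCP orientation; "wrist_force": force on the tool from outside, world axes, zero at the start; "moment": the same for the moment, N m; "opening": finger opening in m; "finger_force": force on a finger pad.
Only numpy, scipy, OpenCV 4.12 (cv2) and the standard library are available. Lean on these libraries where they do the work, as an engineer would, in place of code of your own. Each camera call takes 0.05 s, during which the arm holds its last target. There are 200 camera calls.

## Working session

There is one attempt and no reset: what is moved stays moved. The work goes in short steps, Python scripts to look and compute and a shell command to move; the robot and the scene stay as the last step left them, time stands still between calls to the robot, and variables do not carry over. Pictures are saved under pics/ and viewed, at most 10 in all, crops included, and the job is handed in when it is done.

```bash
mkdir -p pics; ls; cat > h.py <<'E'
import numpy as np, cv2
from rig import sense, get_image
from scipy.spatial.transform import Rotation as R
def save(im,name): cv2.imwrite('pics/'+name,cv2.cvtColor(im['pixels'],cv2.COLOR_RGB2BGR))
def pose():
    s=sense(); T=np.eye(4); T[:3,3]=s['position']; T[:3,:3]=R.from_euler('xyz',s['tcp_rot'],degrees=True).as_matrix(); return T
def ray(im,u,v,T=None):
    f=210/np.tan(np.radians(im['vertical_fov']/2)); d=np.array([u-im['cx'],v-im['cy']])
    if T is None:
        E=np.linalg.inv(im['extrinsics']); c=np.array([d[0]/f,d[1]/f,1])
    else:
        E=T@im['tool_from_camera']; r=np.hypot(*d); a=r/f; c=np.array([*(d/max(r,1e-9)*np.sin(a)),np.cos(a)])
    return E[:3,3],E[:3,:3]@c/np.linalg.norm(c)
def onz(im,u,v,z,T=None):
    o,d=ray(im,u,v,T); return o+d*(z-o[2])/d[2]
E
python3 - <<'E'
from h import *
s=sense(); print(s)
for n in('scene','top','wrist'):
    im=get_image(n); save(im,n+'0.png'); print(n,im['vertical_fov'],im['cx'],im['cy'])
    np.save('pics/'+n+'0.npy',im,allow_pickle=True)
a=[cv2.imread(f'pics/{n}0.png') for n in('scene','top')]
cv2.imwrite('pics/both.png',cv2.resize(np.vstack(a),None,fx=.7,fy=.7))
E
```

```text
pics
{'t': 0.0, 'joint_positions': array([70.84184454, 19.07354308, -3.70796467, 83.70332805,  1.23841696,
       77.34252163, -5.06971089]), 'qd': array([-0.09124505, -0.00024528,  0.03972831, -0.07796441, -0.03909503,
       -0.03623299,  0.00554964]), 'tau': array([ 4.95295772e-04, -6.23249388e+01,  2.48217839e-02, -3.89907861e+01,
       -6.13019359e-02,  3.94631142e-02,  1.14911159e-04]), 'position': array([ 0.19160564, -0.59452365,  0.22175919]), 'tcp_rot': array([-1.79920597e+02,  4.03176656e-03,  1.78664493e+01]), 'wrist_force': array([ 0.13555135, -0.54360277, -0.28654549]), 'moment': array([ 0.03983221,  0.00516749, -0.03923762]), 'finger_force': 0.0, 'opening': 0.08686361048165363}
scene 44.821883524785015 272.23354059026025 209.04227701851528
top 56.63701706959204 277.199475048029 211.40024936803025
wrist 65.70646984690485 278.4692275600156 216.39896643904143
```

View pics/top0.png

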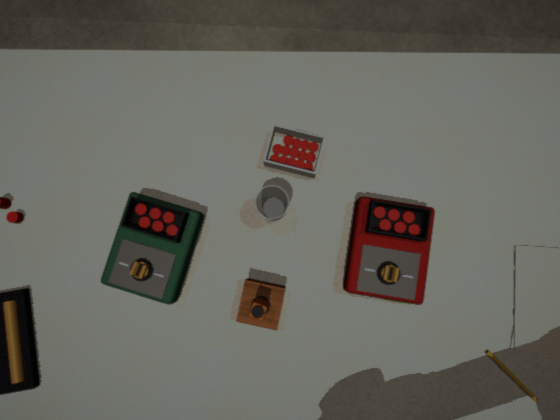

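View pics/scene0.png

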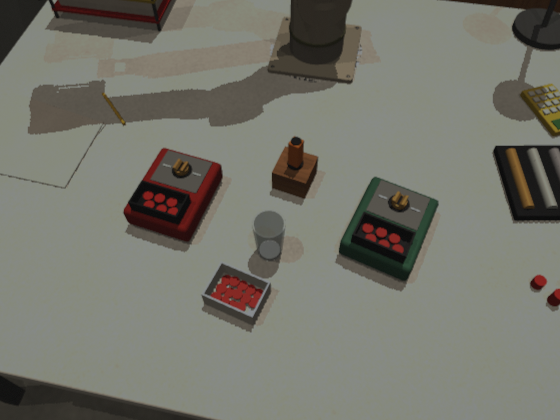

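The top view shows the red counter's screw at about (390,273), the stand at (262,305) with the handle top near (260,309), and the glass at (272,202). The scene view shows the same items: screw (181,168), handle top (296,141).

```bash
python3 - <<'E'
from h import *
L=lambda n:np.load(f'pics/{n}0.npy',allow_pickle=True).item()
t,s=L('top'),L('scene')
for nm,a,b,z in(('driver top',(260,309),(296,141),.136),('red screw',(390,273),(181,168),.082),('glass rim',(274,187),(269,219),.11),('tub',(294,152),(237,293),.045)):
    print(nm,onz(t,*a,z).round(3),onz(s,*b,z).round(3))
for nm,p in(('stand corners',[(248,279),(285,286),(277,329),(237,321)]),): print(nm,[onz(t,*q,.06).round(3)[:2] for q in p])
c=[cv2.resize(cv2.cvtColor(i['pixels'],cv2.COLOR_RGB2BGR)[y:y+70,x:x+66],(396,420),interpolation=cv2.INTER_CUBIC) for i,x,y in((t,228,268),(t,357,238))]
cv2.imwrite('pics/c1.png',np.hstack(c))
E
```

```text
driver top [0.461 0.018 0.136] [0.457 0.026 0.136]
red screw [ 0.525 -0.217  0.082] [ 0.534 -0.211  0.082]
glass rim [ 0.677 -0.     0.11 ] [0.641 0.007 0.11 ]
tub [ 0.76  -0.037  0.045] [ 0.778 -0.029  0.045]
stand corners [array([0.506, 0.048]), array([ 0.495, -0.024]), array([ 0.414, -0.01 ]), array([0.427, 0.066])]
```

View pics/c1.png

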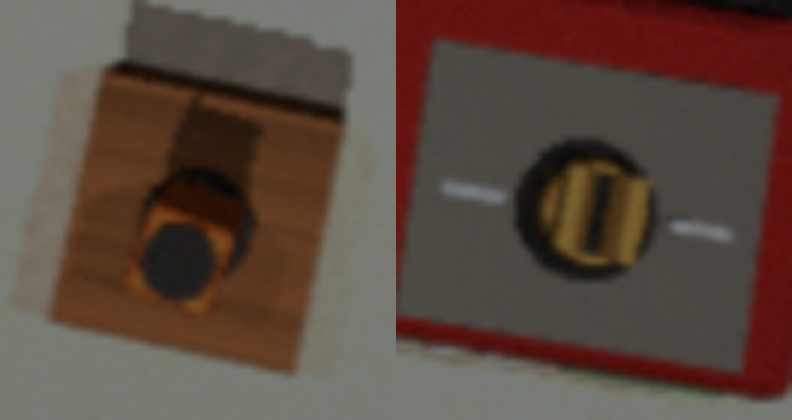

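```bash
python3 -c "
from h import *
w=np.load('pics/wrist0.npy',allow_pickle=True).item(); print(w['tool_from_camera'].round(3)); print((pose()@w['tool_from_camera']).round(3))"
python3 -m pendant '[[-1,[0.03,0.03,0.02],0],[-1,[0.06,0.06,0.04],0],[-1,[0.09,0.1,0.05],0],[-1,[0.12,0.14,0.05],0],[-1,[0.15,0.18,0.05],0],[-1,[0.18,0.22,0.05],0],[-1,[0.21,0.26,0.05],0],[-1,[0.24,0.3,0.05],0],[-1,[0.27,0.34,0.05],0],[-1,[0.29,0.37,0.05],0],[-1,[0.29,0.37,0.05],0],[-1,[0.29,0.37,0.05],0]]'
python3 - <<'E'
from h import *
print(sense()['joint_positions'].round(1))
T=pose(); im=get_image('wrist'); save(im,'w1.png'); np.save('pics/w1.npy',[im,T],allow_pickle=True); print(T.round(3))
E
```

```text
[[ 0.001 -0.962 -0.272  0.074]
 [ 1.     0.001  0.001 -0.   ]
 [-0.001 -0.272  0.962 -0.162]
 [ 0.     0.     0.     1.   ]]
[[ 0.308 -0.915 -0.259  0.262]
 [-0.951 -0.296 -0.084 -0.572]
 [-0.     0.272 -0.962  0.384]
 [ 0.     0.     0.     1.   ]]
t: 1.35
position: [0.4818, -0.2244, 0.2723]
tcp_rot: [-180.0, 0.0, 18.0]
wrist_force: [0.0, -0.5, -0.1]
opening: 0.0871
finger_force: 0.0
[ 41.5   7.4 -23.4  92.4   3.   80.9 -54.3]Traceback (most recent call last):
  File "<stdin>", line 3, in <module>
    arr = np.asanyarray(arr)
ValueError: setting an array element with a sequence. The requested array has an inhomogeneous shape after 1 dimensions. The detected shape was (2,) + inhomogeneous part.
```

View pics/w1.png

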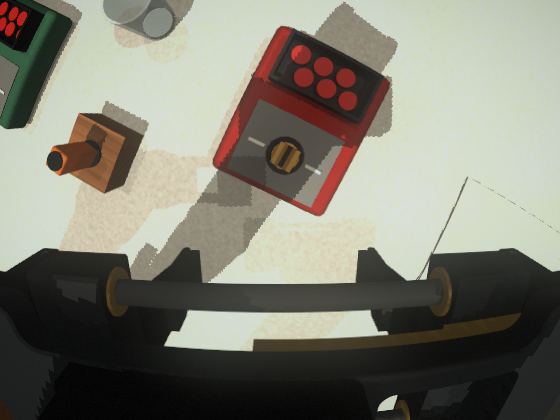

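The wrist view shows the red screw at about (286,155), white marks at (257,142) and (313,170), and the stand at (107,152) with the handle top at (55,160).

```bash
cat >> h.py <<'E'
def line_dir(m):
    ys,xs=np.nonzero(m); return np.c_[xs,ys]
def brass(im,T,box,z=.08):
    x0,y0,x1,y1=box; hsv=cv2.cvtColor(im['pixels'],cv2.COLOR_RGB2HSV)[y0:y1,x0:x1]
    m=(hsv[...,1]>90)&(hsv[...,2]>60)&(hsv[...,0]>10)&(hsv[...,0]<30); return m
E
python3 - <<'E'
from h import *
T=pose(); im=get_image('wrist'); np.save('pics/w1.npy',im,allow_pickle=True); np.save('pics/T1.npy',T)
p=lambda u,v,z:onz(im,u,v,z,T)
print('screw',p(286,155,.082).round(4))
a,b=p(257,142,.062),p(313,170,.062); print('marks',a.round(3),b.round(3),((a+b)/2).round(4),np.degrees(np.arctan2(*(b-a)[1::-1])))
print('handle top',p(55,160,.136).round(4))
print('stand corners',[p(*q,.06).round(3)[:2] for q in((88,113),(142,139),(109,192),(67,170))])
c=im['pixels'][115:195,246:326]; d=im['pixels'][100:200,35:155]
cv2.imwrite('pics/c2.png',cv2.cvtColor(np.hstack([cv2.resize(c,(400,400),interpolation=2),cv2.resize(d,(400,400*100//120),interpolation=2)[:400] if 0 else cv2.copyMakeBorder(cv2.resize(d,(400,333),interpolation=2),0,67,0,0,0)]),4))
E
```

```text
screw [ 0.5253 -0.2199  0.082 ]
marks [ 0.528 -0.185  0.062] [ 0.517 -0.256  0.062] [ 0.5225 -0.2204  0.062 ] -98.73942013116901
handle top [0.4577 0.0222 0.136 ]
stand corners [array([0.507, 0.038]), array([ 0.493, -0.048]), array([ 0.415, -0.017]), array([0.426, 0.055])]
```

View pics/c2.png

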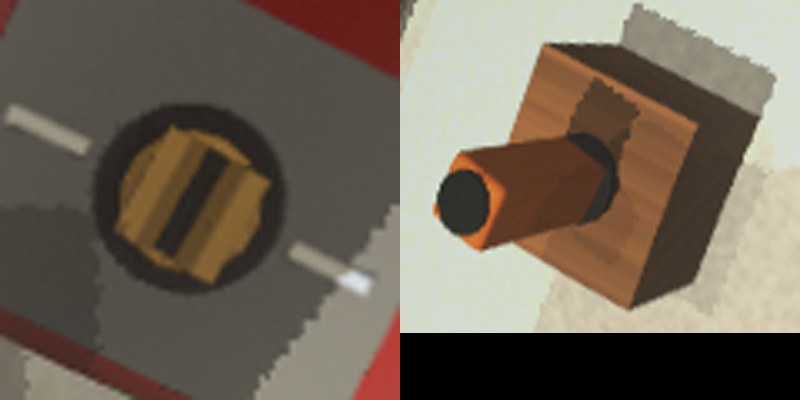

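The crop shows the slot running from about (288.6,146) to (279.6,165) in the wrist image, roughly square to the marks (unlocked); the handle is turned slightly relative to the stand.

```bash
python3 -m pendant '[[-1,[-0.01,0.04,0],-0.1],[-1,[-0.02,0.08,0],-0.2],[-1,[-0.03,0.12,0],-0.3],[-1,[-0.04,0.16,0],-0.4],[-1,[-0.05,0.2,0],-0.49],[-1,[-0.064,0.24,0],-0.49],[-1,[-0.064,0.253,0],-0.49],[-1,[-0.064,0.253,0],-0.49],[-1,[-0.064,0.253,0],-0.49]]'
python3 - <<'E'
from h import *
im=np.load('pics/w1.npy',allow_pickle=True).item();T=np.load('pics/T1.npy')
a,b=onz(im,288.6,146,.075,T),onz(im,279.6,165,.075,T); print('slot',((a+b)/2).round(4),np.degrees(np.arctan2(*(b-a)[1::-1])))
print(sense()['joint_positions'].round(1))
T=pose(); im=get_image('wrist'); np.save('pics/w2.npy',im,allow_pickle=True); np.save('pics/T2.npy',T); print(T[:3,3])
c=im['pixels'][80:280,180:380]
cv2.imwrite('pics/c3.png',cv2.cvtColor(cv2.resize(c,(600,600),interpolation=2),4))
E
```

```text
t: 2.35
position: [0.418, 0.0262, 0.2725]
tcp_rot: [180.0, -0.0, -10.3]
wrist_force: [-0.1, -0.3, 0.2]
opening: 0.0871
finger_force: 0.0
slot [ 0.5235 -0.2185  0.075 ] 172.9096954443219
[  30.6   -8.2  -36.   106.1   -4.9   80.6 -104.6]
[0.41801689 0.02619849 0.2725485 ]
```

View pics/c3.png

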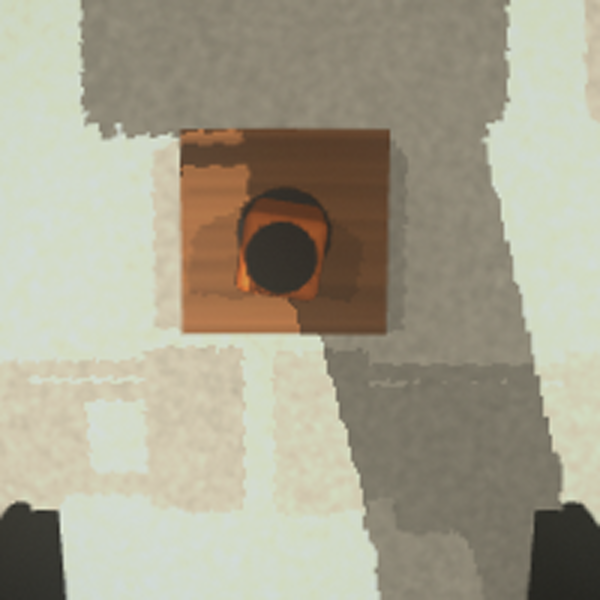

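The stand is aligned with the tool (yaw ≈ −10°); the handle's black top disc is centred at (273.7,166), its square turned a few degrees clockwise relative to the stand.

```bash
python3 - <<'E'
from h import *
im=np.load('pics/w2.npy',allow_pickle=True).item();T=np.load('pics/T2.npy')
P=lambda u,v,z:onz(im,180+(u-1)/3,80+(v-1)/3,z,T)[:2]
print('top',P(281,258,.136))
yaw=lambda a,b:np.degrees(np.arctan2(*(b-a)[::-1]))
c=[P(*q,.136) for q in((245,213),(327,213),(318,298),(238,291))]
print('handle yaws',yaw(c[3],c[0]),yaw(c[2],c[1]),yaw(c[1],c[0])-90,np.mean(c,0),[np.linalg.norm(c[i]-c[i-1]) for i in range(4)])
s=[P(*q,.06) for q in((181,130),(390,130),(388,333),(182,333))]
print('stand',yaw(s[3],s[0]),yaw(s[2],s[1]),yaw(s[1],s[0])-90,np.mean(s,0),[np.linalg.norm(s[i]-s[i-1]) for i in range(4)])
E
```

```text
top [0.45672392 0.02398092]
handle yaws -15.88707532222446 -15.992820477561075 -10.355726482662178 [0.4579352  0.02346028] [np.float64(0.024317072346851213), np.float64(0.025005467738374955), np.float64(0.02653304934832909), np.float64(0.024840823411438714)]
stand -11.019644394572405 -9.999698309457084 -10.391088116221297 [0.45767121 0.02333267] [np.float64(0.07924434169019785), np.float64(0.07944358349359189), np.float64(0.07913653589605908), np.float64(0.08085355505550791)]
```

```bash
python3 -m pendant '[[-1,[0.01,0,0],0.149],[-1,[0.02,0,0],0.298],[-1,[0.03,0,0],0.447],[-1,[0.039,-0.002,0],0.596],[-1,[0.039,-0.002,0],0.745],[-1,[0.039,-0.002,0],0.894],[-1,[0.039,-0.002,0],1.043],[-1,[0.039,-0.002,0],1.192],[-1,[0.039,-0.002,0],1.341],[-1,[0.039,-0.002,0],1.49],[-1,[0.039,-0.002,0],1.49],[-1,[0.039,-0.002,-0.04],1.49],[-1,[0.039,-0.002,-0.08],1.49],[-1,[0.039,-0.002,-0.12],1.49],[-1,[0.039,-0.002,-0.15],1.49],[-1,[0.039,-0.002,-0.175],1.49],[-1,[0.039,-0.002,-0.189],1.49],[-1,[0.039,-0.002,-0.189],1.49],[-1,[0.039,-0.002,-0.189],1.49]]'
python3 - <<'E'
from h import *
print(sense()['joint_positions'].round(1))
T=pose(); im=get_image('wrist'); save(im,'w3.png')
E
```

```text
t: 4.3
position: [0.4573, 0.0259, 0.0843]
tcp_rot: [180.0, -0.0, 75.0]
wrist_force: [0.2, 0.4, 0.6]
opening: 0.0871
finger_force: 0.0
[ 24.7   8.5 -35.4 115.7   5.8  57.4 -28.5]
```

View pics/w3.png

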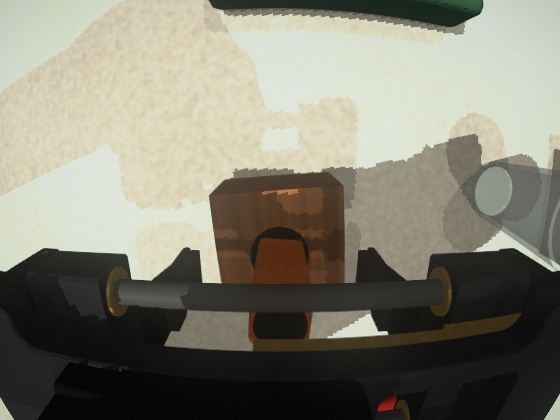

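The handle is centred between the fingers (handle ≈ (280,290), fingertips at 202 and 358).

```bash
python3 -m pendant '[[1,[0,-0.002,0],0],[1,[0,-0.002,0],0],[1,[0,-0.002,0],0],[1,[0,-0.002,0],0],[1,[0,-0.002,0],0],[1,[0,-0.002,0],0],[1,[0,-0.002,0],0],[1,[0,-0.002,0],0]]' 40
python3 -c "
from h import *
s=sense();print(s['position'],s['tcp_rot'],s['finger_force'])"
```

```text
t: 5.15
position: [0.4567, 0.0241, 0.0836]
tcp_rot: [180.0, -0.0, 75.2]
wrist_force: [-0.4, 0.6, 0.6]
opening: 0.0312
finger_force: 0.0
[0.45674081 0.02413251 0.08355984] [ 1.79998055e+02 -1.73882633e-03  7.51611120e+01] 0.0
```

```bash
python3 -m pendant '[[1,[0,0,0],0],[1,[0,0,0],0],[1,[0,0,0],0],[1,[0,0,0],0]]'
python3 -c "
from h import *
s=sense();print(s['position'],s['tcp_rot'],s['finger_force'])"
```

```text
t: 5.55
position: [0.4568, 0.0241, 0.0836]
tcp_rot: [180.0, -0.0, 75.2]
wrist_force: [1.0, 0.2, -1.2]
opening: 0.0261
finger_force: 39.0
[0.45680434 0.02412925 0.08357783] [ 1.79991073e+02 -4.81357244e-03  7.51612414e+01] 38.97273491915257
```

```bash
python3 -m pendant '[[1,[0,0,0.02],0],[1,[0,0,0.05],0],[1,[0,0,0.08],0],[1,[0,0,0.11],0],[1,[0,0,0.12],0],[1,[0.01,-0.04,0.12],0.05],[1,[0.02,-0.08,0.12],0.1],[1,[0.03,-0.12,0.12],0.13],[1,[0.045,-0.16,0.12],0.13],[1,[0.055,-0.2,0.12],0.13],[1,[0.062,-0.225,0.12],0.13],[1,[0.067,-0.243,0.12],0.13],[1,[0.067,-0.243,0.12],0.13],[1,[0.067,-0.243,0.12],0.13]]'
python3 - <<'E'
from h import *
print(sense()['joint_positions'].round(1),sense()['finger_force'])
T=pose(); w=get_image('wrist'); s=get_image('scene'); np.save('pics/w4.npy',w,allow_pickle=True); np.save('pics/T4.npy',T);np.save('pics/s4.npy',s,allow_pickle=True)
E=s['extrinsics']; q=E@np.array([*T[:3,3]-[0,0,.05],1]); f=210/np.tan(np.radians(s['vertical_fov']/2)); u,v=int(f*q[0]/q[2]+s['cx']),int(f*q[1]/q[2]+s['cy']); print(u,v)
c=cv2.resize(w['pixels'][120:350,180:380],(522,600),interpolation=2)
d=cv2.resize(s['pixels'][v-60:v+60,u-25:u+30],(275,600),interpolation=2)
cv2.imwrite('pics/c4.png',cv2.cvtColor(np.hstack([c,d]),4))
E
```

```text
t: 6.95
position: [0.5236, -0.2178, 0.2029]
tcp_rot: [-179.9, -0.1, 82.6]
wrist_force: [-0.4, 0.9, 0.1]
opening: 0.0261
finger_force: 39.0
[ 38.2  14.1 -23.6  93.2   5.8  73.9   6.2] 38.98123667862819
173 142
```

View pics/c4.png

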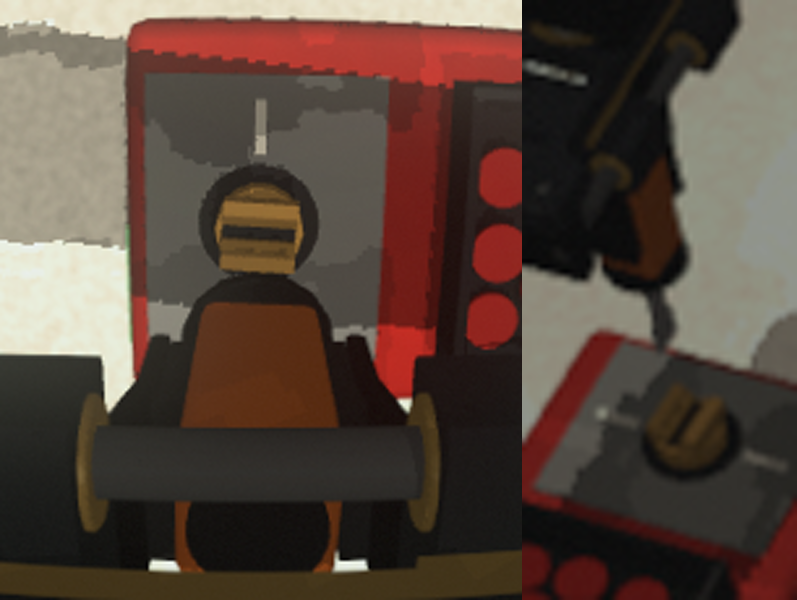

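Wrist view: slot is horizontal in the picture at crop (258,234), nearly parallel to tool y; the blade is hidden under the collar. Scene crop: blade visible around crop (662,320), too small to judge yet.

```bash
python3 - <<'E'
from h import *
s=np.load('pics/s4.npy',allow_pickle=True).item();T=np.load('pics/T4.npy');w=np.load('pics/w4.npy',allow_pickle=True).item()
f=210/np.tan(np.radians(s['vertical_fov']/2))
def pr(p):
    q=s['extrinsics']@np.array([*p,1]); return np.array([f*q[0]/q[2]+s['cx'],f*q[1]/q[2]+s['cy']])
u0,v0=148+0,82+40; x0,y0=158,118;k=14
img=cv2.cvtColor(cv2.resize(s['pixels'][y0:y0+42,x0:x0+40],None,fx=k,fy=k,interpolation=2),4)
img=cv2.convertScaleAbs(img,alpha=2)
two=[]
for ax in(0,1):
    c=img.copy(); d=T[:3,ax]*.007; e=T[:3,1-ax]*.0015
    for sg in(1,-1):
        for z in(-.0736,-.055):
            p=pr(T[:3,3]+[0,0,z]+sg*d); print('blade along tool','xy'[ax],sg,z,p.round(1)); cv2.circle(c,tuple(int(i) for i in((p-[x0,y0]+.5)*k)),4,(0,255,0) if ax else (255,255,0),1)
    two.append(c)
cv2.imwrite('pics/c5.png',cv2.resize(np.hstack(two),(800,420)))
# slot from wrist
P=lambda u,v,z:onz(w,180+u/2.61,120+v/2.61,z,T)
a,b=P(222,232,.074),P(294,237,.074); print('slot',((a+b)/2).round(4),np.degrees(np.arctan2(*(b-a)[1::-1])), P(258,218,.0705).round(4))
E
```

```text
blade along tool x 1 -0.0736 [178.7 150.6]
blade along tool x 1 -0.055 [177.2 144.8]
blade along tool x -1 -0.0736 [172.6 149. ]
blade along tool x -1 -0.055 [171.  143.1]
blade along tool y 1 -0.0736 [174.2 152.2]
blade along tool y 1 -0.055 [172.6 146.4]
blade along tool y -1 -0.0736 [177.  147.3]
blade along tool y -1 -0.055 [175.5 141.5]
slot [ 0.5237 -0.219   0.074 ] -11.378406691417704 [ 0.5243 -0.2139  0.0705]
```

View pics/c5.png

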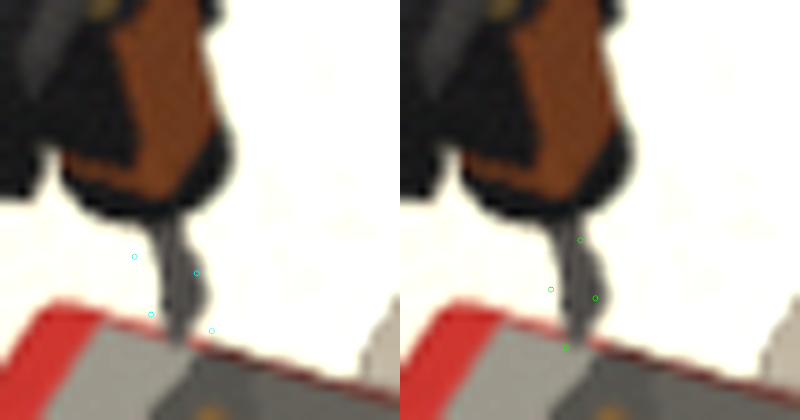

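The blade's broad face is plainly along tool y (silhouette matches the right-hand overlay; tip at about (176.6,149) in the scene image), i.e. nearly parallel to the slot already.

```bash
python3 - <<'E'
from h import *
s=np.load('pics/s4.npy',allow_pickle=True).item();T=np.load('pics/T4.npy');w=np.load('pics/w4.npy',allow_pickle=True).item()
t=get_image('top')
def brass(im,x0,y0,x1,y1):
    h=cv2.cvtColor(im['pixels'],cv2.COLOR_RGB2HSV)[y0:y1,x0:x1]; m=((h[...,1]>110)&(h[...,0]>11)&(h[...,0]<28)&(h[...,2]>50)).astype(np.uint8)
    n,l,st,c=cv2.connectedComponentsWithStats(cv2.morphologyEx(m,cv2.MORPH_CLOSE,np.ones((5,5)))); i=1+st[1:,4].argmax(); return c[i]+[x0,y0],st[i]
for n,im,b,TT in(('scene',s,(165,155,200,185),None),('wrist',w,(255,180,305,230),T)):
    c,st=brass(im,*b); print(n,c,st,onz(im,*c,.08,TT).round(4))
# w1: dark slot pixels inside brass, from unobstructed view
im=np.load('pics/w1.npy',allow_pickle=True).item();T1=np.load('pics/T1.npy')
c,st=brass(im,265,135,310,178); print('w1',c,st,onz(im,*c,.08,T1).round(4))
for nm,I,TT,c in(('w1',im,T1,(284.2,155.5)),('w4',w,T,(279,209.5))):
    g=cv2.cvtColor(I['pixels'],cv2.COLOR_RGB2GRAY).astype(float); hs=cv2.cvtColor(I['pixels'],cv2.COLOR_RGB2HSV)
    ys,xs=np.mgrid[0:420,0:560]; m=(np.hypot(xs-c[0],ys-c[1])<12)&(g<45)
    n,l,st,cc=cv2.connectedComponentsWithStats(m.astype(np.uint8)); k=min(range(1,n),key=lambda i:np.hypot(*(cc[i]-c)) if st[i,4]>8 else 99)
    p=np.array([onz(I,x,y,.073,TT)[:2] for y,x in np.argwhere(l==k)]); ev,V=np.linalg.eigh(np.cov(p.T)); d=V[:,1]; print(nm,st[k],p.mean(0).round(4),np.degrees(np.arctan(d[1]/d[0])),np.sqrt(ev))
print('tip by scene',onz(s,176.6,149,.1293).round(4))
E
```

```text
scene [180.31612903 166.47741935] [  8   4  15  16 155] [ 0.5289 -0.2143  0.08  ]
wrist [278.83298319 207.74264706] [  7  10  35  35 952] [ 0.5241 -0.2155  0.08  ]
w1 [283.68468468 155.05555556] [  4   5  31  32 666] [ 0.5243 -0.2177  0.08  ]
w1 [278 145  13  21  92] [ 0.5238 -0.2182] -10.798874578977836 [0.00133532 0.00710539]
w4 [268 207  23   6  99] [ 0.5238 -0.2186] -11.164182002006056 [0.00119186 0.00610277]
tip by scene [ 0.5212 -0.2164  0.1293]
```

```bash
python3 -m pendant '[[1,[0,-0.0005,-0.02],-0.05],[1,[0,-0.0005,-0.037],-0.05],[1,[0,-0.0005,-0.037],-0.05],[1,[0,-0.0005,-0.037],-0.05]]'
python3 - <<'E'
from h import *
print(sense()['tcp_rot'])
T=pose(); s=get_image('scene'); t=get_image('top'); w=get_image('wrist'); np.save('pics/T5.npy',T)
for n,i in(('s5',s),('t5',t),('w5',w)): np.save(f'pics/{n}.npy',i,allow_pickle=True)
f=210/np.tan(np.radians(s['vertical_fov']/2))
def pr(p):
    q=s['extrinsics']@np.array([*p,1]); return np.array([f*q[0]/q[2]+s['cx'],f*q[1]/q[2]+s['cy']])
print([pr(T[:3,3]+[0,0,-.0736]+sg*.007*T[:3,1]).round(1) for sg in(1,-1)])
# known screw at .5240,-.2183: where it projects vs seen (180.3,166.5)
print('screw proj',pr([.524,-.2183,.08]).round(1),'slot ends',pr([.524+.016*.982,-.2183-.016*.19,.08]).round(1),pr([.524-.016*.982,-.2183+.016*.19,.08]).round(1))
x0,y0,k=160,125,14
c=cv2.resize(s['pixels'][y0:y0+55,x0:x0+40],None,fx=10,fy=10,interpolation=2); c=cv2.convertScaleAbs(c,alpha=2)
cv2.imwrite('pics/c6.png',cv2.cvtColor(c,4))
E
```

```text
t: 7.5
position: [0.5239, -0.2187, 0.1671]
tcp_rot: [180.0, -0.0, 79.8]
wrist_force: [-0.4, -0.6, -1.6]
opening: 0.0259
finger_force: 39.0
[ 1.79991331e+02 -4.75760016e-03  7.98134282e+01]
[array([176.5, 162.9]), array([179.6, 158.1])]
screw proj [179.2 164.5] slot ends [175.7 169.9] [182.7 159.1]
```

View pics/c6.png

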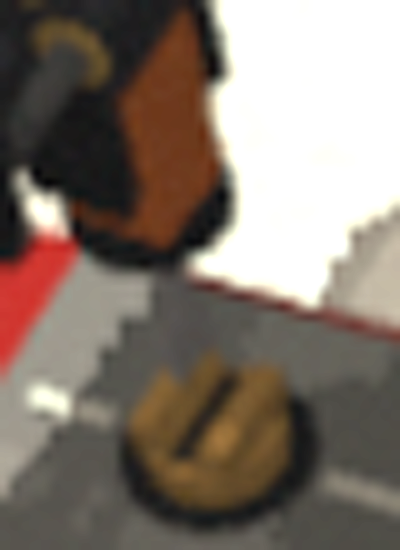

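The crop shows the blade just above the screw, its tip near (179,161) image, and the slot's dark floor centred at (180.7,166.7), both ~1 px off prediction in the same direction — so blade and slot line up.

```bash
python3 -m pendant '[[1,[0,0,-0.008],0],[1,[0,0,-0.012],0],[1,[0,0,-0.016],0],[1,[0,0,-0.02],0],[1,[0,0,-0.02],0],[1,[0,0,-0.02],0]]'
python3 -m pendant '[[1,[0,0,-0.002],0],[1,[0,0,-0.003],0],[1,[0,0,-0.003],0],[1,[0,0,-0.003],0]]'
python3 -c "
from h import *
s=sense();print(s['position'],s['tcp_rot'],s['wrist_force'],s['moment'])"
```

```text
t: 8.25
position: [0.5238, -0.2192, 0.1466]
tcp_rot: [-180.0, -0.0, 79.7]
wrist_force: [0.8, 1.0, -2.0]
opening: 0.0262
finger_force: 39.0
t: 8.65
position: [0.5238, -0.2193, 0.1437]
tcp_rot: [180.0, -0.0, 79.8]
wrist_force: [-0.6, 1.4, 2.0]
opening: 0.0264
finger_force: 39.0
[ 0.52382379 -0.2192643   0.14372271] [ 1.79988535e+02 -5.41719908e-03  7.97506457e+01] [-0.61692361  1.38863064  1.98454914] [0.46150007 0.12674744 0.01083403]
```

```bash
python3 -m pendant '[[1,[0,0,-0.001],0],[1,[0,0,-0.002],0],[1,[0,0,-0.002],-0.08],[1,[0,0,-0.002],-0.16],[1,[0,0,-0.002],-0.24],[1,[0,0,-0.002],-0.32],[1,[0,0,-0.002],-0.4],[1,[0,0,-0.002],-0.4],[1,[0,0,-0.002],-0.4]]'
python3 -c "
from h import *
s=sense();print(s['position'],s['tcp_rot'],s['wrist_force'],s['moment'])"
```

```text
t: 9.55
position: [0.5242, -0.2188, 0.1417]
tcp_rot: [180.0, -0.0, 57.0]
wrist_force: [1.4, 3.9, 3.2]
opening: 0.0262
finger_force: 39.0
[ 0.52418359 -0.21879963  0.14172641] [ 1.79975031e+02 -4.59603763e-02  5.69943107e+01] [1.35837064 3.93834974 3.22167986] [ 1.2106623  -0.28903113  0.0598701 ]
```

```bash
python3 -m pendant '[[1,[0,0.001,0],-0.08],[1,[0,0.001,0],-0.16],[1,[0,0.001,0],-0.24],[1,[0,0.001,0],-0.32],[1,[0,0.001,0],-0.4],[1,[0,0.001,0],-0.48],[1,[0,0.001,0],-0.56],[1,[0,0.001,0],-0.56]]'
python3 -c "
from h import *
s=sense();print(s['position'],s['tcp_rot'],s['wrist_force'],s['moment'])"
```

```text
t: 10.35
position: [0.524, -0.2187, 0.1417]
tcp_rot: [180.0, -0.0, 24.8]
wrist_force: [1.9, 1.3, 3.1]
opening: 0.0262
finger_force: 39.0
[ 0.5240014  -0.21865679  0.14173914] [ 1.79955023e+02 -2.31964365e-02  2.47648752e+01] [1.85638079 1.31935152 3.06298931] [ 0.52691315 -0.30198245 -0.00157221]
```

```bash
python3 -m pendant '[[1,[0.0005,0,0],-0.08],[1,[0.0005,0,0],-0.16],[1,[0.0005,0,0],-0.24],[1,[0.0005,0,0],-0.32],[1,[0.0005,0,0],-0.4],[1,[0.0005,0,0],-0.48],[1,[0.0005,0,0],-0.54],[1,[0.0005,0,0],-0.6],[1,[0.0005,0,0],-0.6]]'
python3 -c "
from h import *
s=sense();print(s['position'],s['tcp_rot'],s['wrist_force'],s['moment'])"
```

```text
t: 11.25
position: [0.524, -0.2187, 0.1415]
tcp_rot: [180.0, 0.0, -9.5]
wrist_force: [-0.8, 0.8, 3.8]
opening: 0.0258
finger_force: 39.0
[ 0.52402177 -0.21868339  0.14152985] [ 1.79971406e+02  1.96665816e-02 -9.51414145e+00] [-0.82361131  0.84265195  3.75324209] [0.46352083 0.1848571  0.05306249]
```

Now creep on until the moment shows the stop.

```bash
python3 -m pendant '[[1,[0,0,0],-0.03],[1,[0,0,0],-0.06],[1,[0,0,0],-0.09],[1,[0,0,0],-0.09]]'
python3 -c "
from h import *
s=sense();print(s['position'],s['tcp_rot'],s['wrist_force'],s['moment'])"
python3 -m pendant '[[1,[0,0,0],-0.03],[1,[0,0,0],-0.06],[1,[0,0,0],-0.08],[1,[0,0,0],-0.08]]'
python3 -c "
from h import *
s=sense();print(s['position'],s['tcp_rot'],s['wrist_force'],s['moment'])"
```

```text
t: 11.65
position: [0.5241, -0.2187, 0.1415]
tcp_rot: [180.0, 0.0, -14.9]
wrist_force: [-0.9, 0.6, 2.8]
opening: 0.0258
finger_force: 38.9
[ 0.52409146 -0.21866307  0.14154557] [ 1.79975938e+02  8.42415106e-03 -1.48581533e+01] [-0.94508198  0.62665421  2.76316574] [0.19443789 0.44299457 0.06020322]
t: 12.05
position: [0.5241, -0.2186, 0.1416]
tcp_rot: [180.0, 0.0, -19.4]
wrist_force: [-1.8, -0.4, 3.4]
opening: 0.0261
finger_force: 38.9
[ 0.52411754 -0.21860092  0.14156259] [ 1.79975414e+02  6.22036489e-03 -1.94414152e+01] [-1.80237335 -0.36387879  3.35000351] [-0.00127048  0.59651544  0.04499612]
```

```bash
P='from h import *
s=sense();print(s["position"],s["tcp_rot"],s["wrist_force"],s["moment"])'
python3 -m pendant '[[1,[0,0,0],-0.02],[1,[0,0,0],-0.04],[1,[0,0,0],-0.04]]'; python3 -c "$P"
python3 -m pendant '[[1,[0,0,0],-0.02],[1,[0,0,0],-0.04],[1,[0,0,0],-0.04]]'; python3 -c "$P"
```

```text
t: 12.35
position: [0.5241, -0.2186, 0.1415]
tcp_rot: [180.0, 0.0, -21.7]
wrist_force: [-2.5, -0.6, 3.3]
opening: 0.026
finger_force: 38.9
[ 0.52413759 -0.21855822  0.14153085] [ 1.79982491e+02  5.63979379e-03 -2.17405222e+01] [-2.50761713 -0.61449436  3.33229962] [-0.22019989  0.67232211  0.04179671]
t: 12.65
position: [0.5242, -0.2185, 0.1416]
tcp_rot: [180.0, -0.0, -24.0]
wrist_force: [-2.5, -0.8, 2.4]
opening: 0.0261
finger_force: 38.9
[ 0.52420727 -0.21846921  0.14158328] [ 1.79985466e+02 -1.57043713e-03 -2.40218690e+01] [-2.46587116 -0.83154471  2.44591317] [-0.32039085  0.63962337  0.07412026]
```

```bash
P='from h import *
s=sense();print(s["position"],s["tcp_rot"][2],s["wrist_force"],s["moment"])'
python3 -m pendant '[[1,[0,0,0],-0.02],[1,[0,0,0],-0.04],[1,[0,0,0],-0.04]]'; python3 -c "$P"
python3 -m pendant '[[1,[0,0,0],-0.02],[1,[0,0,0],-0.04],[1,[0,0,0],-0.04]]'; python3 -c "$P"
```

```text
t: 12.95
position: [0.5242, -0.2185, 0.1416]
tcp_rot: [180.0, -0.0, -26.3]
wrist_force: [-2.1, -1.8, 2.9]
opening: 0.0265
finger_force: 38.9
[ 0.52421527 -0.21847187  0.14156996] -26.31735959500478 [-2.06877754 -1.79566697  2.89296444] [-0.35620573  0.68972611  0.10789826]
t: 13.25
position: [0.5242, -0.2185, 0.1416]
tcp_rot: [180.0, 0.0, -28.6]
wrist_force: [-2.3, -1.6, 3.4]
opening: 0.0262
finger_force: 38.8
[ 0.52419677 -0.21848434  0.14156562] -28.60945674097884 [-2.26493635 -1.57223817  3.37834685] [-0.43608516  0.7206929   0.1617081 ]
```

```bash
P='from h import *
s=sense();print(s["position"],s["tcp_rot"][2],s["wrist_force"],s["moment"])'
python3 -m pendant '[[1,[0,0,0],-0.02],[1,[0,0,0],-0.03],[1,[0,0,0],-0.03]]'; python3 -c "$P"
python3 -m pendant '[[1,[0,0,0],0.04],[1,[0,0,0],0.08],[1,[0,0,0],0.12],[1,[0,0,0],0.15],[1,[0,0,0],0.15]]'; python3 -c "$P"
python3 -m pendant '[[1,[0,0,0.005],0],[1,[0,0,0.012],0],[1,[0,0,0.025],0],[1,[0,0,0.06],0],[1,[0,0,0.06],0.14],[1,[0,0,0.06],0.28],[1,[0,0,0.06],0.42],[1,[0,0,0.06],0.56],[1,[0,0,0.06],0.7],[1,[0,0,0.06],0.84],[1,[0,0,0.06],0.98],[1,[0,0,0.06],1.12],[1,[0,0,0.06],1.26],[1,[0,0,0.06],1.4],[1,[0,0,0.06],1.54],[1,[0,0,0.06],1.68],[1,[0,0,0.06],1.7],[1,[0,0,0.06],1.7]]'; python3 - <<'E'
from h import *
T=pose(); w=get_image('wrist'); s=get_image('scene')
for I,TT,nm in((w,T,'w'),(s,None,'s')):
    # project screw centre by finding pixel nearest
    us=[(u,v) for u in range(160,300) for v in range(140,240)]
    c=min(us,key=lambda q:np.linalg.norm(onz(I,*q,.075,TT)[:2]-[.524,-.2184])); print(nm,c)
    g=cv2.cvtColor(I['pixels'],cv2.COLOR_RGB2GRAY); h=cv2.cvtColor(I['pixels'],cv2.COLOR_RGB2HSV)
    r=16 if nm=='w' else 9
    for y in range(c[1]-r,c[1]+r+1,1 if nm=='s' else 2): print(' '.join('%3d'%g[y,x] for x in range(c[0]-r,c[0]+r+1,1 if nm=='s' else 2)))
np.save('pics/w7.npy',w,allow_pickle=True);np.save('pics/T7.npy',T)
E
```

```text
t: 13.55
position: [0.5244, -0.2184, 0.1416]
tcp_rot: [180.0, -0.0, -30.3]
wrist_force: [-1.6, -1.8, 2.7]
opening: 0.0258
finger_force: 39.1
[ 0.52435815 -0.21839581  0.14160485] -30.290613006136848 [-1.61962219 -1.84462252  2.71583417] [-0.42995574  0.52639868  0.1819196 ]
t: 14.05
position: [0.5244, -0.2183, 0.1416]
tcp_rot: [-180.0, -0.0, -21.6]
wrist_force: [-2.2, -2.0, 4.0]
opening: 0.0259
finger_force: 39.2
[ 0.52437328 -0.21831318  0.14164277] -21.635027603806368 [-2.22309945 -1.96560026  4.02583566] [-0.27834403  0.43876298  0.04076971]
t: 15.85
position: [0.5244, -0.2183, 0.2021]
tcp_rot: [180.0, -0.0, 75.6]
wrist_force: [-0.8, 1.2, -0.7]
opening: 0.0259
finger_force: 39.2
w (278, 209)
 37  35  34  53  63  88 114 115 115  82  84  84  60  45  40  39  39
 37  36  60  65  72  67  60  40  40  58  63  62  65  66  63  38  39
 35  69  77  78  77  87  50  38  37  63  77  88 115 115 114  46  39
 36 115 115 114  89  87  56  39  38  54  78  86 116 116 116  64  38
 46 115 115 115  89  88  68  39  39  50  77  83 115 115 116 116  48
 92 114 114 114  88  87  74  40  39  40  77  79 115 114 
[... 1516 characters left out ...]
  47  37  27  13
 45  40  45  49  56  59  61  61  58  51  45  40  31  24  27  36  42  31  15
 40  30  34  41  44  50  53  56  60  61  61  58  49  34  29  37  50  33  14
 39  23  26  37  42  39  40  45  50  53  57  59  56  40  39  45  46  32  17
 38  19  17  31  47  49  46  42  42  41  46  50  46  38  42  42  36  31  16
 40  19  15  24  46  57  56  52  50  45  42  41  39  38  41  38  36  25  16
 44  23  18  22  35  47  53  54  55  49  42  41  38  37  38  37  31  20  15
 47  36  16  18  27  37  41  42  45  43  40  39  38  38  39  31  20  14  17
 49  44  21  17  17  25  35  35  38  38  40  40  37  32  27  20  15  15  28
 49  47  37  22  15  16  20  24  28  31  31  30  27  21  14  14  15  26  42
```

```bash
python3 - <<'E'
from h import *
w=np.load('pics/w7.npy',allow_pickle=True).item();T=np.load('pics/T7.npy')
g=cv2.cvtColor(w['pixels'],cv2.COLOR_RGB2GRAY)
def pca(I,TT,m,z):
    p=np.array([onz(I,x,y,z,TT)[:2] for y,x in np.argwhere(m)]); ev,V=np.linalg.eigh(np.cov(p.T)); d=V[:,1]; return p.mean(0).round(4),np.degrees(np.arctan2(d[1],d[0]))%180,np.sqrt(ev).round(4),len(p)
m=np.zeros_like(g,bool); m[196:220,270:288]=(g<45)[196:220,270:288]; print('slot',pca(w,T,m,.073))
# marks in w1 and here: low-saturation bright
im=np.load('pics/w1.npy',allow_pickle=True).item();T1=np.load('pics/T1.npy')
h=cv2.cvtColor(im['pixels'],cv2.COLOR_RGB2HSV); 
for box in((250,134,266,151),(303,160,322,178)):
    x0,y0,x1,y1=box; m=np.zeros(g.shape,bool); sub=h[y0:y1,x0:x1]; thr=sub[...,2]>115; m[y0:y1,x0:x1]=thr&(sub[...,1]<70); print('mark',pca(im,T1,m,.061))
print(sense()['joint_positions'].round(1))
E
```

```text
slot (array([ 0.5238, -0.2174]), np.float64(79.58432119556639), array([0.0014, 0.0066]), 129)
mark (array([ 0.5287, -0.1839]), np.float64(80.98584256082569), array([0.0012, 0.0049]), 53)
mark (array([ 0.5174, -0.2587]), np.float64(74.80073304045841), array([0.0047, 0.0057]), 156)
[ 35.3  13.8 -20.3  93.4   4.9  73.6  -0.2]
```

Slot at 79.6° against marks at 81°: locked at the stop. Now back to the stand.

```bash
python3 -m pendant '[[1,[-0.01,0.03,0],0],[1,[-0.02,0.07,0],0],[1,[-0.03,0.11,0],0],[1,[-0.04,0.15,0],0],[1,[-0.05,0.19,0],0],[1,[-0.06,0.22,0],0],[1,[-0.067,0.242,0],0],[1,[-0.067,0.242,0],0],[1,[-0.067,0.242,0],0]]'
python3 - <<'E'
from h import *
T=pose();s=get_image('scene'); print(T[:3,3])
f=210/np.tan(np.radians(s['vertical_fov']/2))
def pr(p):
    q=s['extrinsics']@np.array([*p,1]); return (f*q[0]/q[2]+s['cx'],f*q[1]/q[2]+s['cy'])
u,v=pr(T[:3,3]+[0,0,-.0736]); print(u,v)
g=cv2.cvtColor(s['pixels'],cv2.COLOR_RGB2GRAY)
for y in range(int(v)-16,int(v)+7): print(y,' '.join('%3d'%g[y,x] for x in range(int(u)-10,int(u)+12)))
E
```

```text
t: 16.85
position: [0.4573, 0.0236, 0.2018]
tcp_rot: [180.0, 0.0, 75.7]
wrist_force: [0.4, -0.5, -0.9]
opening: 0.026
finger_force: 39.2
[0.45731851 0.02361666 0.20182599]
294.7445512746285 143.33257079666964
127  66  54  38  18  12  13  11  13  13  13  13  12  13  12  25  36  34  28  19  12  35  93
128  77  75  66  50  16  15  12  11  12  12  11  13  14  19  29  34  32  23  15  13  54 109
129  78  77  77  68  31  13  12  14  13  14  12  13  13  25  33  34  26  14  11  14  72 131
130  78  78  77  73  56  28  12  13  12  13  12  11  15  24  30  28  18  12  13  44 100 142
131  77  77  78  79  75  62  46  12  13  14  13  14  12  15  17  17  13  13  45  95 131 142
132  77  76  77  80  79  88 102  67  27  13  12  13  11  13  12  11  31  70 107 129 142 143
133  77  76  77  79  88 117 133 117 102  91  52  18  16  25  41  69 100 117 138 138 140 142
134  77  77  77  76  98 137 138 139 139 128  74  31  31  47  83 116 135 136 138 137 136 140
135  76  76  76  76  98 139 139 138 139 128  78  39  40  64 111 136 135 135 137 137 136 136
136  76  76  76  87 119 138 137 135 136 127  79  39  40  65 112
[... 524 characters left out ...]
 136 121  40  38  48  89 130 138 138 141 141 142 142 143
143  76  77  76  75  98 139 139 138 136 121  41  41  76 120 138 139 140 141 142 143 142 142
144  77  78  76  76  98 139 139 138 137 120  42  58 103 134 136 139 143 142 142 142 142 142
145  77  74  77  75  98 138 138 138 138 123  59  88 126 134 136 140 142 142 142 142 141 142
146  73  59  65  75 110 139 137 138 138 131 109 121 136 136 139 142 142 142 142 142 142 142
147  64  42  45  62  97 112 117 132 138 137 137 138 137 138 142 143 142 142 142 142 143 142
148  50  42  41  40  46  54  71 104 114 121 132 138 138 139 141 143 142 142 142 143 142 142
149  40  41  40  42  42  40  52  73  74  87 108 117 123 130 133 142 143 142 142 143 142 142
```

Driver is upright and its tip is within a pixel of where it should be; lower it.

```bash
python3 -m pendant '[[1,[0,0,-0.03],0],[1,[0,0,-0.055],0],[1,[0,0,-0.075],0],[1,[0,0,-0.09],0],[1,[0,0,-0.102],0],[1,[0,0,-0.112],0],[1,[0,0,-0.112],0],[1,[0,0,-0.112],0]]'
python3 -m pendant '[[1,[0,0,-0.002],0],[1,[0,0,-0.004],0],[1,[0,0,-0.005],0],[1,[0,0,-0.005],0],[1,[0,0,-0.005],0]]'
```

```text
t: 17.7
position: [0.4576, 0.0235, 0.0899]
tcp_rot: [180.0, -0.0, 75.7]
wrist_force: [-0.2, -0.6, -1.0]
opening: 0.0259
finger_force: 39.2
t: 18.2
position: [0.4573, 0.0236, 0.0847]
tcp_rot: [180.0, -0.0, 75.7]
wrist_force: [1.1, 0.1, -1.1]
opening: 0.0259
finger_force: 39.2
```

```bash
python3 -m pendant '[[1,[0,0,-0.001],0],[1,[0,0,-0.001],0],[1,[0,0,-0.001],0]]'
python3 -m pendant '[[1,[0,0,-0.0005],0],[1,[0,0,-0.0005],0],[1,[0,0,-0.0005],0]]'
python3 -m pendant '[[1,[0,0,-0.0005],0],[1,[0,0,-0.0005],0],[1,[0,0,-0.0005],0]]'
```

```text
t: 18.5
position: [0.4573, 0.0236, 0.0836]
tcp_rot: [180.0, -0.0, 75.7]
wrist_force: [0.0, 0.2, -1.6]
opening: 0.0257
finger_force: 39.2
t: 18.8
position: [0.4573, 0.0236, 0.0836]
tcp_rot: [180.0, 0.0, 75.7]
wrist_force: [-2.6, -0.6, 6.2]
opening: 0.0259
finger_force: 39.2
t: 19.1
position: [0.4574, 0.0236, 0.0835]
tcp_rot: [180.0, 0.0, 75.7]
wrist_force: [-5.9, -0.9, 12.8]
opening: 0.0261
finger_force: 39.2
```

```bash
python3 -m pendant '[[1,[0,0,0.0008],0],[1,[0,0,0.0008],0],[-1,[0,0,0.0008],0],[-1,[0,0,0.0008],0],[-1,[0,0,0.0008],0],[-1,[0,0,0.0008],0],[-1,[0,0,0.0008],0],[-1,[0,0,0.0008],0],[-1,[0,0,0.0008],0],[-1,[0,0,0.0008],0],[-1,[0,0,0.0008],0]]'
python3 -m pendant '[[-1,[0,0,0.02],0],[-1,[0,0,0.05],0],[-1,[0,0,0.09],0],[-1,[0,0,0.13],0],[-1,[0,0,0.17],0],[-1,[-0.02,-0.03,0.18],0],[-1,[-0.02,-0.05,0.18],0],[-1,[-0.02,-0.06,0.18],0],[-1,[-0.02,-0.06,0.18],0],[-1,[-0.02,-0.06,0.18],0]]'
python3 - <<'E'
from h import *
T=pose(); w=get_image('wrist'); s=get_image('scene'); t=get_image('top')
s0=np.load('pics/scene0.npy',allow_pickle=True).item()
d=np.abs(s['pixels'].astype(int)-s0['pixels']).max(2)
print('scene diff stand region',np.argwhere(d[130:200,265:325]>60).shape, 'glass',(d[205:265,245:290]>60).sum(),'tub',(d[262:325,198:275]>60).sum(),'green screw',(d[185:215,385:415]>60).sum())
def top(im):
    h=cv2.cvtColor(im['pixels'],cv2.COLOR_RGB2HSV)[125:175,280:312]; m=(h[...,0]<14)&(h[...,1]>150)&(h[...,2]>70); y,x=np.nonzero(m); return x.mean()+280,y.mean()+125,y.min()+125,len(x)
print(top(s0),top(s))
# handle top disc in wrist
g=cv2.cvtColor(w['pixels'],cv2.COLOR_RGB2HSV); m=((g[...,0]<14)&(g[...,1]>160)&(g[...,2]>80)).astype(np.uint8)
n,l,st,c=cv2.connectedComponentsWithStats(m)
for i in range(1,n):
    if st[i,4]>100: print(st[i],c[i].round(1),onz(w,*c[i],.136,T).round(4))
E
```

```text
t: 20.2
position: [0.4573, 0.0236, 0.0834]
tcp_rot: [180.0, -0.0, 75.7]
wrist_force: [-0.8, 0.4, -0.1]
opening: 0.085
finger_force: 0.0
t: 21.2
position: [0.4373, -0.0354, 0.2629]
tcp_rot: [-180.0, -0.0, 75.8]
wrist_force: [0.8, -0.2, 0.2]
opening: 0.0869
finger_force: 0.0
scene diff stand region (67, 2) glass 1 tub 0 green screw 0
(np.float64(295.62373737373736), np.float64(161.08838383838383), np.int64(140), 396) (np.float64(298.63607594936707), np.float64(160.25949367088606), np.int64(140), 316)
[489 105  25  63 983] [500.1 138.6] [ 0.6796 -0.0171  0.136 ]
[270 127  29  29 283] [284.4 141.5] [0.4572 0.0231 0.136 ]
[ 382  246   85   35 1064] [417.  259.9] [ 0.5625 -0.1225  0.136 ]
[338 259  19  24 292] [346.4 268.8] [ 0.4874 -0.1111  0.136 ]
[338 311   6  27 133] [341.  324.4] [ 0.4711 -0.1761  0.136 ]
```

```bash
python3 -c "
from rig import job_done; print(job_done())"
```

```text
the job is handed in; nothing more can be done
None
```

The red counter's lock screw is turned clockwise to its stop (slot measured at 79.6°, white marks at 81°), and the screwdriver is back upright in its stand, fully home and released; the job was handed in at about 21 s, and no verdict came back.

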